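# Roll the feed rollers and reject the bent one

## Task

The coin counter's three spare feed rollers stand at the near end of the sprung aluminium checking plate. Roll each in turn from there to beyond the middle of the plate (about half a turn) with a fingertip pressing lightly on the middle of its axle, about 5 N and never above 12 N; put the one whose axle lifts the finger in the white plastic tray and leave the two true ones standing on the far half of the plate. Do not shift the pencil cup, the bag clips or the moistener pot.

Things in the scene. Friction and masses are not known exactly. Their poses are not given: they have to be found in the camera images.
- plate: Aluminium checking plate, 220 (x) by 335 mm (y), 8 mm thick, on springs over a fixed steel base 250 x 360 mm. Origin: centre of its upper face, 40 mm above the work surface; x points from the near to the far end (roll that way), z up. 6 mm lips along both ends. Gives only straight down: stays up to 1 to 3 N, then sinks 1 mm per 3 N, stops hard at 6 mm. Rollers stand about 112 mm apart.
- roller_a_mid (a point): Feed roller, one of three that look alike: two black rubber wheels 44 mm across and 14 mm wide, centred 36 mm either side of the middle of a bare 9 mm steel axle; 86 mm long, about 0.1 kg. Point: middle of the line between the wheel centres, 22 mm above the plate's face when standing; y along the axle, z up at the start, turning with it. Starts near the plate's near end, axle roughly across.
- roller_b_mid (a point): Feed roller, one of three that look alike: two black rubber wheels 44 mm across and 14 mm wide, centred 36 mm either side of the middle of a bare 9 mm steel axle; 86 mm long, about 0.1 kg. Point: middle of the line between the wheel centres, 22 mm above the plate's face when standing; y along the axle, z up at the start, turning with it. Starts near the plate's near end, axle roughly across.
- roller_c_mid (a point): Feed roller, one of three that look alike: two black rubber wheels 44 mm across and 14 mm wide, centred 36 mm either side of the middle of a bare 9 mm steel axle; 86 mm long, about 0.1 kg. Point: middle of the line between the wheel centres, 22 mm above the plate's face when standing; y along the axle, z up at the start, turning with it. Starts near the plate's near end, axle roughly across.
- roller_a: Roller a, origin at its _mid point. Of the three, one (not told which) has an axle bowed by 2.2 mm over its middle 40 mm: lowest at the start, 4.4 mm higher after half a turn (69 mm of travel). The origin stays on the wheels' axis and does not show it. A fingertip on top of the axle runs 1.2 mm per 1 mm of roller travel: start a few mm behind the axle.
- roller_b: Roller b, origin at its _mid point. Of the three, one (not told which) has an axle bowed by 2.2 mm over its middle 40 mm: lowest at the start, 4.4 mm higher after half a turn (69 mm of travel). The origin stays on the wheels' axis and does not show it. A fingertip on top of the axle runs 1.2 mm per 1 mm of roller travel: start a few mm behind the axle.
- roller_c: Roller c, origin at its _mid point. Of the three, one (not told which) has an axle bowed by 2.2 mm over its middle 40 mm: lowest at the start, 4.4 mm higher after half a turn (69 mm of travel). The origin stays on the wheels' axis and does not show it. A fingertip on top of the axle runs 1.2 mm per 1 mm of roller travel: start a few mm behind the axle.
- tray: White plastic open tray for rejected parts, fixed, 150 x 150 mm, 35 mm high, walls 4 mm, floor 4 mm thick; to the left or the right of the plate. Origin: centre of its underside, z up.
- cup: Squat chrome pencil cup with three pencils, 78 mm diameter, 70 mm high (130 mm with pencils), standing on a green ceramic coaster on the other side of the plate from the tray; loose. Origin: centre of its underside. Leave alone.
- clip_a: Steel coin bag clip, 50 mm wide, about 70 mm long, 20 mm high, lying beyond the plate; loose. Origin on the work surface under its jaw. Leave alone.
- clip_b: A second steel coin bag clip like the first, lying beyond the plate; loose. Leave alone.
- pot: Black finger moistener pot, 56 mm diameter, 22 mm high, on the robot's side of the plate to the left; loose. Origin: centre of its underside. Leave alone.
There are look-alikes about, which are no part of the job. Leave any blue or turquoise look-alike of the roller_a alone. Leave any orange look-alike of the roller_b alone.

How it is judged:
By the outcome, as a careful person would: the job done as asked, in the order asked, and still so for the second after the job is handed in, with the robot touching nothing.
It also fails if it takes over 62 s, if anything falls off the work surface, if the arm or the gripper's body presses on something with over 40 N, if the wrist force passes 120 N, or if a joint passes its speed limit or range.

## Robot

A 6-joint arm with a two-finger parallel gripper is mounted at the origin on the work surface. World frame = base frame: x ahead of the robot, y to its left, z up, the work surface at z = 0. Lengths are in m, angles in rad, forces in N, time in s.
With the tool pointing down it reaches from about 0.25 to 0.725 m from the base axis. Payload 4 kg.
Tool frame: the origin (TCP) lies midway between the tips of the shut fingers; the grasp point (between the pads) lies 19 mm behind it; z points along the fingers, y is the direction in which the jaws open and shut (so a half turn about z gives the same grasp; the last joint's range is limited). The gripper opens to 85 mm and grips with 20 to 120 N. Pads are 22 mm wide; open, the fingers measure 114 mm over their backs; the gripper's body (76 mm by 85 mm) begins 54 mm behind the grasp point. The pads swing forward as they close: fully open they stand 13 mm farther back than shut.
Start: joints at [-1.334, 0.241, 0.005, 1.335, 0, 1.571], TCP at [0.117, -0.486, 0.231] pointing down, gripper open.
Joint ranges: [-2.72, 2.72], [-1.05, 1.87], [-1.09, 1.28], [-1.99, 2.15], [-1.42, 1.44], [-3.14, 3.14]. Speed limits (rad/s): [2.79, 2.79, 3.14, 3.14, 3.14, 3.14].

## Interface

Orientations are given as a unit quaternion [x, y, z, w].
In Python, from workcell import bot, eyes, job gives the robot as it stands.
- The arm moves only by the shell command python3 -m crank 'ROWS'. ROWS is a JSON object of lists of equal length, an entry for each row: "dr": the turn, a rotation vector about the tool's x, y, z in rad, a list of three; "travel": the shift along the tool's x, y, z in m, a list of three; "hand": the finger opening in m, from 0 to 0.0854. In form: {"dr": [[wx, wy, wz], ...], "travel": [[x, y, z], ...], "hand": [hand, ...]}. A call has 1 to 10 rows; each row is the pose to reach, as a shift and turn from the pose commanded when the call began, along the tool's axes at that moment; what a row does not reach only later rows make up. A row lasts 1/8 s, in which the tool goes at most 62.5 mm and 10.7 degrees, less where a joint would pass 70% of its speed; a pose out of reach is approached as far as the arm can. A call with a gripper value outside its range is refused whole. The fingers move at their own pace and stop on an object; the grip force is fixed at half the most. Time passes only in rows, so rows that repeat a pose let the fingers close. It gives the time, the measured TCP pose, the force and the opening at its end, in the units of the state.
- bot.get_obs(): the state, without advancing time (a new reading comes with each control period).
- eyes.camera(name): name is "scene" or "top" or "wrist"; returns a dict with "color" (420x560x3 uint8, red, green, blue), "K" (3x3 intrinsics, pixels), "R" (3x3) and "t" (3): a world point X has camera coordinates R X + t; the wrist camera has in their place "T_tool_cam" (4x4, takes a point from camera to tool coordinates, whose origin is the TCP and whose axes are the flange's). Camera axes: x right, y down, z forward; pixel columns grow to the right and rows downward; lengths in m; the calibration is good to about 2 mm. The wrist camera is an equidistant fisheye: a pixel r from the principal point sees the ray r / f radians off the axis. A picture is of the moment at which its call begins: read the wrist's pose just before it. There is no depth.
- job.job_done(): hands the job in, once; it reports no verdict.
The state is a dict: "clock": time; "joint_pos": joint angles; "joint_vel": joint speeds; "tau": joint torques, N m; "eef_pos": TCP position; "tool_rot": TCP orientation; "ft_force": force on the tool from outside, world axes, zero at the start; "ft_torque": the same for the moment, N m; "grip_width": finger opening in m.
Only numpy, scipy, OpenCV 4.12 (cv2) and the standard library are available. Lean on these libraries where they do the work, as an engineer would, in place of code of your own. Each camera call takes 0.05 s, during which the arm holds its last target.

## Working session

There is one attempt and no reset: what is moved stays moved. The work goes in short steps, Python scripts to look and compute and a shell command to move; the robot and the scene stay as the last step left them, time stands still between calls to the robot, and variables do not carry over. Pictures are saved under pics/ and viewed, and the job is handed in when it is done.

```bash
ls; mkdir -p pics
python3 - <<'E'
from workcell import bot, eyes, job
import cv2, numpy as np, pickle
print(bot.get_obs())
for n in ("scene","top","wrist"):
    c=eyes.camera(n); cv2.imwrite(f"pics/{n}0.png",c["color"][:,:,::-1]); pickle.dump(c,open(f"pics/{n}0.pkl","wb"))
    print(n,{k:np.round(v,4).tolist() for k,v in c.items() if k!="color"})
E
```

```text
pics
{'clock': 0.0, 'joint_pos': array([-1.33401660e+00,  2.41381033e-01,  3.73097288e-03,  1.33519556e+00,
        1.38463032e-05,  1.57082149e+00]), 'joint_vel': array([ 0.00020572, -0.00041064, -0.00056343, -0.00040063, -0.00037735,
       -0.00045268]), 'tau': array([-5.46057472e-04, -3.72312677e+01,  2.52411389e+01,  1.67614192e-02,
       -3.90978812e-05,  8.44997544e-06]), 'eef_pos': array([ 0.11714371, -0.4854387 ,  0.23043148]), 'tool_rot': array([ 9.93001067e-01,  1.18100932e-01, -1.14162921e-04, -1.01829221e-03]), 'ft_force': array([ 0.6132302 ,  0.38321581, -0.67162083]), 'ft_torque': array([ 0.04550641, -0.01565546,  0.05795471]), 'grip_width': 0.08523195094128679}
scene {'K': [[531.2678, 0.0, 282.0688], [0.0, 531.2678, 201.0802], [0.0, 0.0, 1.0]], 'R': [[-0.4546, 0.8905, -0.0173], [0.6617, 0.3246, -0.6758], [-0.5962, -0.3187, -0.7368]], 't': [0.2405, -0.301, 1.6176]}
top {'K': [[382.5863, 0.0, 283.5088], [0.0, 382.5863, 212.3853], [0.0, 0.0, 1.0]], 'R': [[0.0267, -0.9996, 0.0082], [-0.9905, -0.0275, -0.1351], [0.1352, -0.0045, -0.9908]], 't': [-0.0189, 0.5394, 0.9785]}
wrist {'K': [[325.1923, 0.0, 278.8298], [0.0, 325.1923, 212.9424], [0.0, 0.0, 1.0]], 'T_tool_cam': [[-0.0008, -0.9579, -0.2871, 0.0731], [1.0, -0.0012, 0.001, -0.0004], [-0.0013, -0.2871, 0.9579, -0.1408], [0.0, 0.0, 0.0, 1.0]]}
```

View pics/scene0.png

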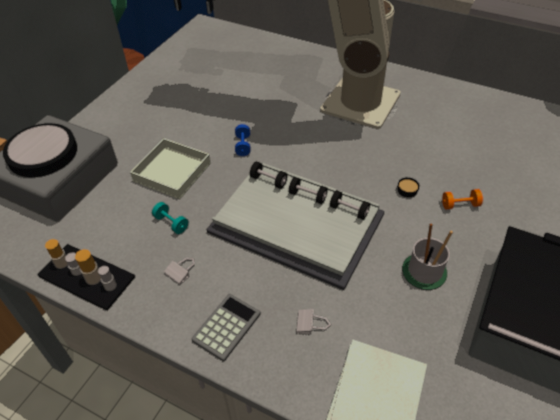

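View pics/top0.png

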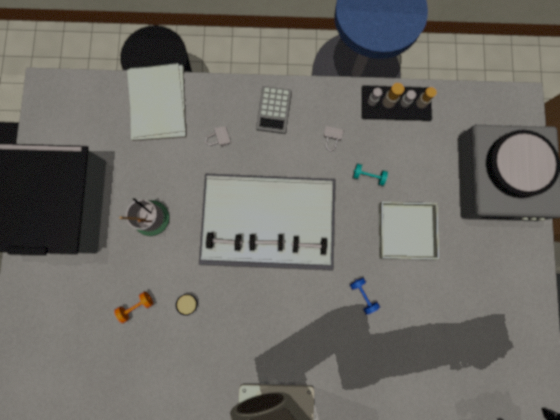

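View pics/wrist0.png

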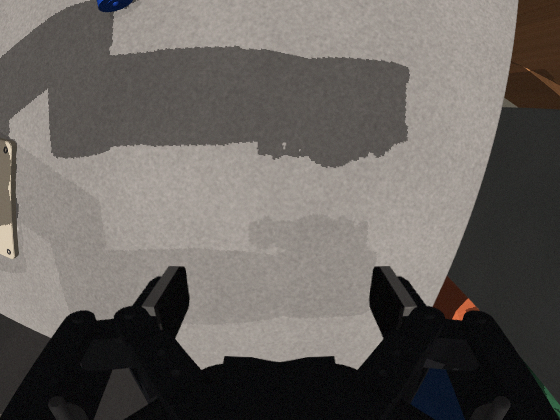

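Candidates for the rollers in the top view: three black ones on the plate at (224,241), (267,242) and (310,244). The look-alikes are teal (370,175), blue (364,296) and orange (134,307), so I choose the black ones. The tray is at (409,231), the cup at (146,216), the clips at (220,136) and (333,133), and the pot at (186,304). Next, a close crop.

```bash
cat > h.py <<'E'
import numpy as np, cv2, pickle
from scipy.spatial.transform import Rotation as Ro
def px2w(c,u,v,z):
    K,R,t=c["K"],c["R"],c["t"]
    d=R.T@np.linalg.solve(K,[u,v,1.]); o=-R.T@t
    return o+d*(z-o[2])/d[2]
def w2px(c,X):
    p=c["K"]@(c["R"]@np.asarray(X,float)+c["t"]); return p[:2]/p[2]
E
python3 - <<'E'
import cv2
a=cv2.imread("pics/top0.png")[165:275,190:345]; cv2.imwrite("pics/c1.png",cv2.resize(a,None,fx=5,fy=5,interpolation=cv2.INTER_CUBIC))
a=cv2.imread("pics/scene0.png")[140:280,200:390]; cv2.imwrite("pics/c2.png",cv2.resize(a,None,fx=4,fy=4,interpolation=cv2.INTER_CUBIC))
E
```

```text
(no output)
```

View pics/c1.png

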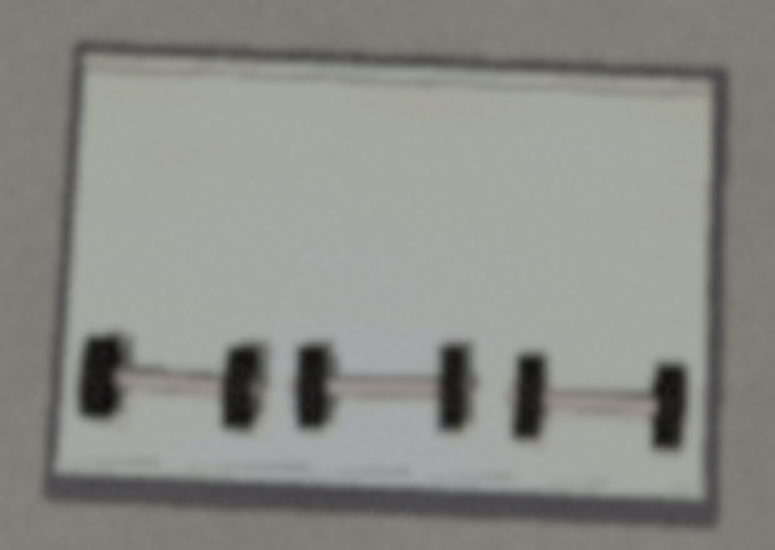

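View pics/c2.png

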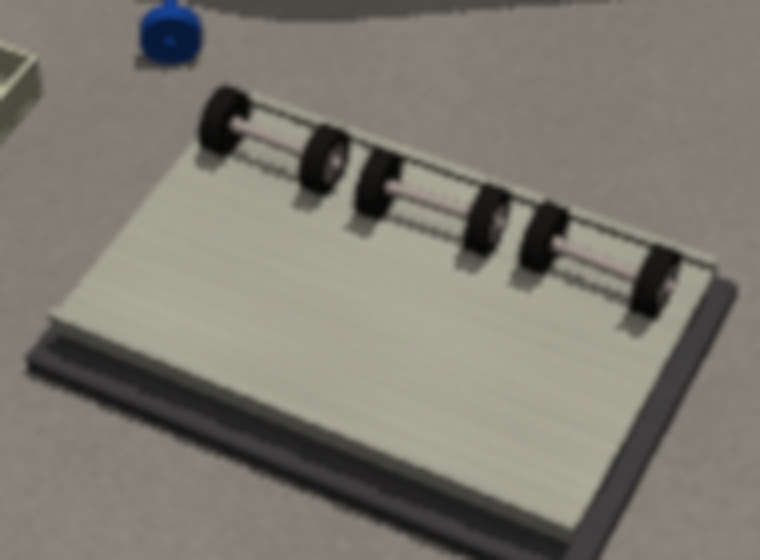

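Run:
```python
import pickle; from h import *
c=pickle.load(open("pics/top0.pkl","rb")); s=pickle.load(open("pics/scene0.pkl","rb"))
f=lambda u,v,z:px2w(c,190+u/5,165+v/5,z)
P=[f(82,52,.043),f(716,76,.043),f(704,496,.043),f(54,474,.043)]
for p in P: print("corner",p.round(4))
print("len",np.linalg.norm(P[0]-P[1]),np.linalg.norm(P[1]-P[2]),"c",np.mean(P,0),"yawx",np.degrees(np.arctan2(*( (P[0]+P[1]-P[2]-P[3])[[1,0]]))), np.degrees(np.arctan2(*((P[0]-P[1])[[0,1]]))))
for n,a,b in (("L",(102,376),(242,386)),("M",(313,386),(454,387)),("R",(530,396),(668,406))):
    A,B=f(*a,.064),f(*b,.064); print(n,((A+B)/2).round(4),np.linalg.norm(A-B).round(4),"axle yaw",np.degrees(np.arctan2(A[0]-B[0],A[1]-B[1])).round(1))
g=lambda u,v,z:px2w(s,200+u/4,140+v/4,z)
for n,a,b in (("R",(225,120),(325,160)),("M",(380,185),(487,220)),("L",(545,238),(656,283))):
    A,B=g(*b,.062),g(*a,.062); print(n,((A+B)/2).round(4),np.linalg.norm(A-B).round(4))
for n,u,v,z in (("tray",409,231,.02),("trayTL",380,203,.035),("trayTR",437,203,.035),("trayBR",438,259,.035),("trayBL",381,258,.035),("cup",148,215,.03),("pot",186,304,.015),("clipa",221,136,.01),("clipb",333,133,.01),("blue",364,296,.02),("teal",370,175,.02)):
    print(n,px2w(c,u,v,z).round(3))
```

```text
corner [0.6327 0.2041 0.043 ]
corner [ 0.6293 -0.1345  0.043 ]
corner [ 0.4068 -0.1303  0.043 ]
corner [0.4091 0.2065 0.043 ]
len 0.338624120774047 0.22251089545991423 c [0.51949223 0.036462   0.043     ] yawx -0.8517879603881265 0.5786705981945579
L [0.4577 0.1447 0.064 ] 0.0717 axle yaw 2.5
M [0.4578 0.0368 0.064 ] 0.072 axle yaw -1.1
R [ 0.4534 -0.0734  0.064 ] 0.0706 axle yaw 2.6
R [ 0.456  -0.0736  0.062 ] 0.0727
M [0.4614 0.0378 0.062 ] 0.0705
L [0.4609 0.146  0.062 ] 0.0721
tray [ 0.501 -0.343  0.02 ]
trayTL [ 0.572 -0.261  0.035]
trayTR [ 0.577 -0.414  0.035]
trayBR [ 0.428 -0.413  0.035]
trayBL [ 0.426 -0.263  0.035]
cup [0.524 0.356 0.03 ]
pot [0.293 0.245 0.015]
clipa [0.754 0.176 0.01 ]
clipb [ 0.772 -0.137  0.01 ]
blue [ 0.327 -0.221  0.02 ]
teal [ 0.652 -0.238  0.02 ]
```

```bash
python3 -m crank '{"dr":[[0,0,0.1],[0,0,0.2]],"travel":[[0.05,-0.035,0],[0.09,-0.07,0]],"hand":[0,0]}'; python3 -c "
from workcell import bot
print(bot.get_obs()['joint_pos'].round(3))"
```

```text
clock: 0.4
eef_pos: [0.1889, -0.3958, 0.2307]
tool_rot: [1.0, 0.016, -0.0, -0.001]
ft_force: [0.6, -0.6, -0.2]
grip_width: 0.0515
[-1.126  0.12  -0.145  1.307  0.     1.984]
```

```bash
python3 -m crank '{"dr":[[0,0,-0.18],[0,0,-0.36],[0,0,-0.54],[0,0,-0.72],[0,0,-0.9],[0,0,-1.08],[0,0,-1.26],[0,0,-1.44],[0,0,-1.62],[0,0,-1.8]],"travel":[[0.035,-0.042,0],[0.07,-0.084,0],[0.105,-0.126,0],[0.14,-0.168,0],[0.175,-0.21,0],[0.21,-0.252,0],[0.25,-0.295,0],[0.285,-0.34,0],[0.32,-0.38,0.01],[0.355,-0.42,0.01]],"hand":[0,0,0,0,0,0,0,0,0,0]}'; python3 -c "
from workcell import bot
print(bot.get_obs()['joint_pos'].round(3))"
```

```text
clock: 1.65
eef_pos: [0.5279, 0.0375, 0.2202]
tool_rot: [0.605, 0.797, -0.001, -0.001]
ft_force: [0.3, 0.1, 0.7]
grip_width: 0.0
[ 0.071  0.305  0.063  1.331 -0.     1.369]
```

```bash
python3 -m crank '{"dr":[[0,0,-0.18],[0,0,-0.36],[0,0,-0.54],[0,0,-0.72],[0,0,-0.9],[0,0,-1.08],[0,0,-1.25],[0,0,-1.29],[0,0,-1.29]],"travel":[[0,0,0],[0,0,0],[0,0,0],[0,0,0],[0,0,0],[0,0,0],[0,0,0],[0,0,0],[0,0,0]],"hand":[0,0,0,0,0,0,0,0,0]}'
cat >> h.py <<'E'
def toolT(o):
    T=np.eye(4); T[:3,:3]=Ro.from_quat(o["tool_rot"]).as_matrix(); T[:3,3]=o["eef_pos"]; return T
def wpx2w(c,o,u,v,z):
    K=c["K"]; d=np.array([(u-K[0,2])/K[0,0],(v-K[1,2])/K[1,1]]); r=np.linalg.norm(d)
    ray=np.array([*(d/r*np.sin(r)),np.cos(r)])
    T=toolT(o)@c["T_tool_cam"]; w=T[:3,:3]@ray; p=T[:3,3]
    return p+w*(z-p[2])/w[2]
E
python3 - <<'E'
from workcell import bot, eyes
import cv2, pickle
o=bot.get_obs(); c=eyes.camera("wrist"); pickle.dump((c,o),open("pics/w1.pkl","wb"))
cv2.imwrite("pics/w1.png",c["color"][:,:,::-1]); print(o["joint_pos"].round(3),o["ft_force"])
E
```

```text
clock: 2.78
eef_pos: [0.5274, 0.0359, 0.221]
tool_rot: [0.008, 1.0, -0.0, -0.0]
ft_force: [0.2, -0.6, -0.6]
grip_width: 0.0003
[0.068 0.303 0.061 1.33  0.    0.083] [ 0.24241459 -0.59177559 -0.6358808 ]
```

View pics/w1.png

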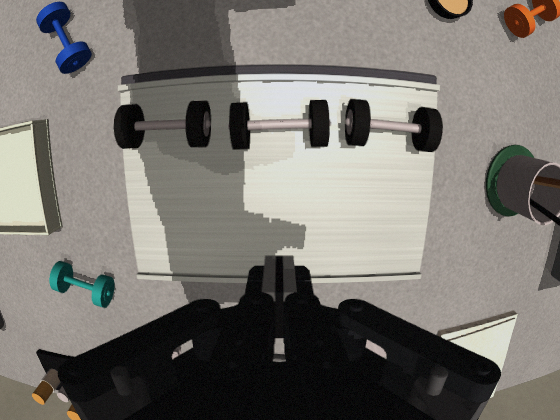

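The wrist view shows the three rollers with axle middles near (166,125), (280,125) and (394,126). The near lip is at row 88 and the far lip at row 275. I'll enlarge this.

Run:
```python
import cv2
a=cv2.imread("pics/w1.png")[90:160,105:455]
b=[cv2.resize(a[:,i:i+120],(800,467),interpolation=cv2.INTER_CUBIC) for i in (0,115,230)]
cv2.imwrite("pics/w1c.png",cv2.resize(cv2.vconcat([x[60:430] for x in b]),(432*0+480,666*0+600)))
cv2.imwrite("pics/w1d.png",cv2.resize(a,(800,160),interpolation=cv2.INTER_CUBIC))
import numpy as np
cv2.imwrite("pics/w1e.png",np.vstack([cv2.resize(a[:,i:i+120],(480,280),interpolation=cv2.INTER_CUBIC)[40:240] for i in (0,115,230)]))
```

```text
(no output)
```

View pics/w1e.png

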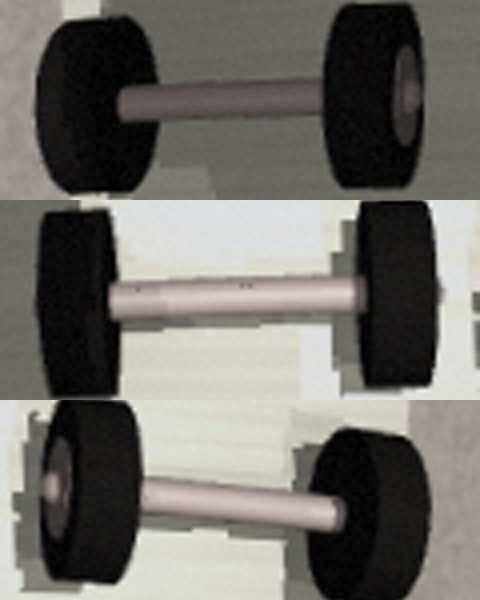

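Run:
```python
import pickle; from h import *
c,o=pickle.load(open("pics/w1.pkl","rb"))
g=lambda k,x,y:wpx2w(c,o,105+k*115+x/4,90+(40+y)/4,.062)
for n,k,a,sa,b,sb in (("R",0,(118,103),-29,(410,90),43),("M",1,(110,100),-29,(362,92),29),("L",2,(50,88),-43,(338,115),29)):
    A,B=g(k,*a),g(k,*b); m=A+(B-A)*(-sa)/(sb-sa)
    print(n,m.round(4),"len",np.linalg.norm(B-A).round(4),(sb-sa),"yaw axle",np.degrees(np.arctan2(-(B-A)[0],(B-A)[1])).round(2))
for u,v in ((119,88),(438,89),(137,278),(421,276)): print(wpx2w(c,o,u,v,.046).round(4))
```

```text
R [ 0.4543 -0.0735  0.062 ] len 0.0746 72 yaw axle -1.92
M [0.4593 0.0371 0.062 ] len 0.0576 58 yaw axle 0.92
L [0.4596 0.144  0.062 ] len 0.0732 72 yaw axle -2.74
[ 0.4115 -0.1274  0.046 ]
[0.4181 0.2018 0.046 ]
[ 0.6262 -0.1327  0.046 ]
[0.6287 0.2009 0.046 ]
```

```bash
python3 -m crank '{"dr":[[0,0,0.017],[0,0,0.017],[0,0,0.017],[0,0,0.017],[0,0,0.017],[0,0,0.017],[0,0,0.017]],"travel":[[0.03,-0.042,0.02],[0.06,-0.084,0.04],[0.0794,-0.1104,0.06],[0.0794,-0.1104,0.11],[0.0794,-0.1104,0.143],[0.0794,-0.1104,0.147],[0.0794,-0.1104,0.147]],"hand":[0,0,0,0,0,0,0]}'
cat > look.py <<'E'
import sys; from workcell import bot, eyes; import cv2, pickle
n=sys.argv[1]; cams=sys.argv[2:]
o=bot.get_obs()
for k in cams:
    o=bot.get_obs(); c=eyes.camera(k); pickle.dump((c,o),open(f"pics/{n}{k}.pkl","wb")); cv2.imwrite(f"pics/{n}{k}.png",c["color"][:,:,::-1])
print(o["clock"],o["eef_pos"].round(4),o["ft_force"].round(2))
E
python3 look.py a wrist scene
python3 - <<'E'
import cv2,numpy as np
a=cv2.imread("pics/awrist.png")[60:360,130:430];b=cv2.imread("pics/ascene.png")[120:220,200:300]
cv2.imwrite("pics/ac.png",np.hstack([cv2.resize(a,(400,400)),cv2.resize(b,(400,400),interpolation=cv2.INTER_CUBIC)]))
E
```

```text
clock: 3.7
eef_pos: [0.4472, -0.0733, 0.075]
tool_rot: [0.016, 1.0, -0.0, 0.0]
ft_force: [0.4, 0.1, 0.5]
grip_width: -0.0002
3.75 [ 0.4479 -0.0734  0.0756] [0.27 0.73 0.19]
```

View pics/ac.png

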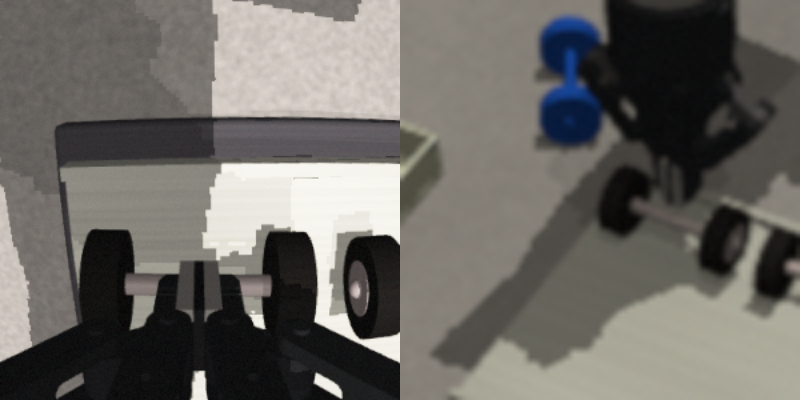

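```bash
python3 -m crank '{"dr":[[0,0,0],[0,0,0],[0,0,0],[0,0,0]],"travel":[[0,0,0.005],[0,0,0.007],[0,0,0.008],[0,0,0.008]],"hand":[0,0,0,0]}'
```

```text
clock: 4.3
eef_pos: [0.4469, -0.0733, 0.0665]
tool_rot: [0.016, 1.0, 0.0, 0.0]
ft_force: [0.6, -0.4, 1.2]
grip_width: 0.0001
```

```bash
python3 -m crank '{"dr":[[0,0,0],[0,0,0],[0,0,0]],"travel":[[0,0,0.0005],[0,0,0.001],[0,0,0.001]],"hand":[0,0,0]}'
```

```text
clock: 4.68
eef_pos: [0.447, -0.0733, 0.0656]
tool_rot: [0.016, 1.0, 0.0, 0.0]
ft_force: [0.1, 0.1, 3.4]
grip_width: -0.0003
```

```bash
python3 -m crank '{"dr":[[0,0,0],[0,0,0]],"travel":[[0,0,0.0005],[0,0,0.0005]],"hand":[0,0]}'; python3 -c "
from workcell import bot
print(bot.get_obs()['ft_force'])"
```

```text
clock: 4.92
eef_pos: [0.447, -0.0733, 0.0651]
tool_rot: [0.016, 1.0, 0.0, 0.0]
ft_force: [0.7, 0.6, 5.5]
grip_width: -0.0003
[0.74227557 0.60525844 5.49920431]
```

```bash
python3 -m crank '{"dr":[[0,0,0],[0,0,0],[0,0,0],[0,0,0]],"travel":[[-0.003,0,0],[-0.008,0,0],[-0.013,0,0],[-0.015,0,0]],"hand":[0,0,0,0]}'
```

```text
clock: 5.42
eef_pos: [0.4623, -0.074, 0.0652]
tool_rot: [0.016, 1.0, -0.0, 0.001]
ft_force: [0.1, -0.0, 5.5]
grip_width: -0.0003
```

```bash
python3 -m crank '{"dr":[[0,0,0],[0,0,0],[0,0,0]],"travel":[[-0.004,0,0],[-0.008,0,0],[-0.012,0,0]],"hand":[0,0,0]}'
```

```text
clock: 5.8
eef_pos: [0.4741, -0.0745, 0.0652]
tool_rot: [0.016, 1.0, -0.0, 0.0]
ft_force: [-1.4, -0.3, 5.0]
grip_width: -0.0
```

```bash
python3 -m crank '{"dr":[[0,0,0],[0,0,0],[0,0,0],[0,0,0]],"travel":[[-0.005,0,0],[-0.01,0,0],[-0.015,0,0],[-0.02,0,0]],"hand":[0,0,0,0]}'
```

```text
clock: 6.3
eef_pos: [0.4942, -0.0754, 0.0652]
tool_rot: [0.016, 1.0, -0.001, 0.0]
ft_force: [-0.5, -0.6, 5.0]
grip_width: -0.0003
```

```bash
python3 -m crank '{"dr":[[0,0,0],[0,0,0],[0,0,0],[0,0,0],[0,0,0]],"travel":[[-0.005,0,0],[-0.01,0,0],[-0.015,0,0],[-0.02,0,0],[-0.025,0,0]],"hand":[0,0,0,0,0]}'
```

```text
clock: 6.92
eef_pos: [0.5191, -0.0765, 0.0652]
tool_rot: [0.016, 1.0, -0.001, 0.0]
ft_force: [-0.5, -1.0, 5.4]
grip_width: 0.0002
```

```bash
python3 look.py b wrist scene top
python3 - <<'E'
import cv2,numpy as np
a=cv2.imread("pics/bwrist.png")[60:360,130:430];b=cv2.imread("pics/bscene.png")[130:240,200:310]
cv2.imwrite("pics/bc.png",np.hstack([cv2.resize(a,(400,400)),cv2.resize(b,(400,400),interpolation=cv2.INTER_CUBIC)]))
E
```

```text
7.025 [ 0.5197 -0.0765  0.0653] [ 0.79 -1.16  5.55]
```

View pics/bc.png

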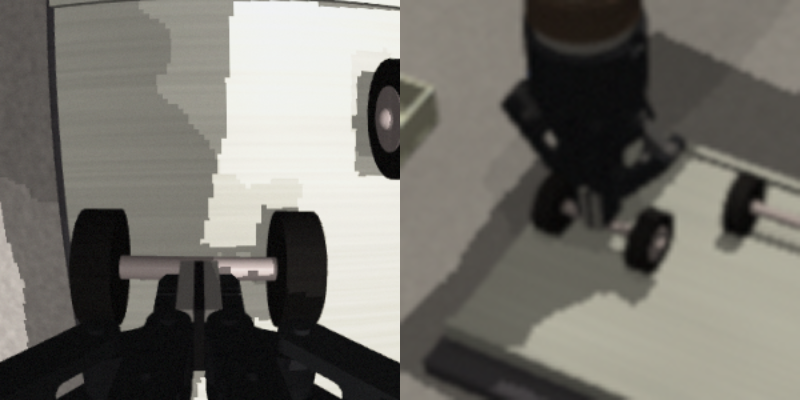

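Run:
```python
import pickle; from h import *
c,o=pickle.load(open("pics/bwrist.pkl","rb"))
for k in (120,275): print(wpx2w(c,o,130+k*.75,60+268*.75,.061).round(4))
print("pad edge",wpx2w(c,o,130+180*.75,60+260*.75,.0653).round(4),wpx2w(c,o,130+218*.75,60+260*.75,.0653).round(4))
c,o=pickle.load(open("pics/awrist.pkl","rb"))
for k in (130,268): print("start",wpx2w(c,o,130+k*.75,60+284*.75,.062).round(4))
```

```text
[ 0.5133 -0.1053  0.061 ]
[ 0.5152 -0.0476  0.061 ]
pad edge [ 0.5086 -0.0825  0.0653] [ 0.5091 -0.069   0.0653]
start [ 0.4528 -0.1008  0.062 ]
start [ 0.4546 -0.0455  0.062 ]
```

```bash
python3 -m crank '{"dr":[[0,0,0],[0,0,0],[0,0,0],[0,0,0],[0,0,0],[0,0,0]],"travel":[[-0.005,0,0],[-0.01,0,0],[-0.015,0,0],[-0.019,0,0],[-0.022,0,0],[-0.022,0,0]],"hand":[0,0,0,0,0,0]}'
```

```text
clock: 7.82
eef_pos: [0.5413, -0.0774, 0.0652]
tool_rot: [0.016, 1.0, -0.001, 0.001]
ft_force: [1.2, -2.3, 4.7]
grip_width: -0.0001
```

```bash
python3 -m crank '{"dr":[[0,0,0],[0,0,0],[0,0,0],[0,0,-0.048],[0,0,-0.048],[0,0,-0.048],[0,0,-0.048],[0,0,-0.048],[0,0,-0.048]],"travel":[[0,0,-0.003],[0,0,-0.03],[0,0,-0.055],[0.03,0.037,-0.055],[0.062,0.074,-0.055],[0.0936,0.1115,-0.055],[0.0936,0.1115,-0.02],[0.0936,0.1115,-0.004],[0.0936,0.1115,-0.003]],"hand":[0,0,0,0,0,0,0,0,0]}';python3 look.py c wrist top
python3 - <<'E'
import cv2,numpy as np
a=cv2.imread("pics/cwrist.png")[60:360,130:430];b=cv2.imread("pics/ctop.png")[165:275,190:345]
cv2.imwrite("pics/cc.png",np.hstack([cv2.resize(a,(400,400)),cv2.resize(b,(400,400),interpolation=cv2.INTER_CUBIC)]))
E
```

```text
clock: 8.95
eef_pos: [0.4485, 0.0383, 0.0663]
tool_rot: [-0.008, 1.0, -0.0, -0.002]
ft_force: [0.2, -0.4, 0.1]
grip_width: 0.0001
9.0 [0.4495 0.0382 0.0671] [-0.41  0.18  0.67]
```

View pics/cc.png

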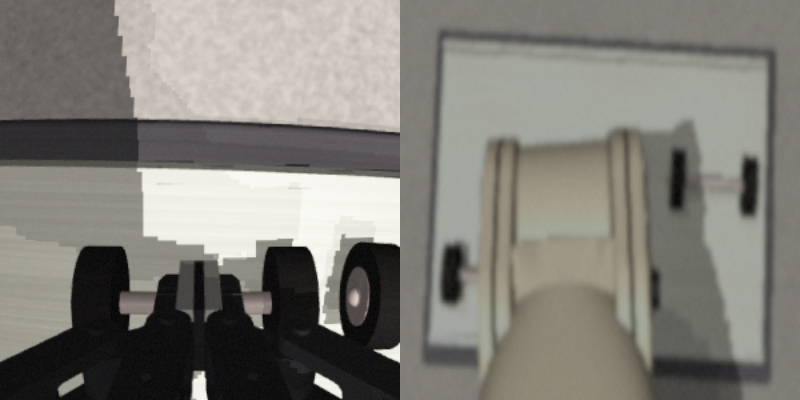

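```bash
python3 -m crank '{"dr":[[0,0,0],[0,0,0],[0,0,0],[0,0,0]],"travel":[[-0.002,0,0],[-0.002,0,0.0005],[-0.002,0,0.001],[-0.002,0,0.001]],"hand":[0,0,0,0]}'
```

```text
clock: 9.55
eef_pos: [0.4526, 0.0381, 0.0669]
tool_rot: [-0.008, 1.0, 0.0, 0.0]
ft_force: [-0.3, -0.3, 0.7]
grip_width: 0.0002
```

```bash
python3 -m crank '{"dr":[[0,0,0],[0,0,0],[0,0,0]],"travel":[[0,0,0.0005],[0,0,0.001],[0,0,0.001]],"hand":[0,0,0]}'
```

```text
clock: 9.93
eef_pos: [0.453, 0.0381, 0.0661]
tool_rot: [-0.008, 1.0, -0.0, 0.0]
ft_force: [0.5, 0.1, 2.3]
grip_width: -0.0002
```

```bash
python3 -m crank '{"dr":[[0,0,0],[0,0,0]],"travel":[[0,0,0.0005],[0,0,0.0005]],"hand":[0,0]}'
```

```text
clock: 10.18
eef_pos: [0.453, 0.0382, 0.0656]
tool_rot: [-0.008, 1.0, -0.0, 0.0]
ft_force: [0.1, 0.1, 5.1]
grip_width: -0.0001
```

```bash
python3 -m crank '{"dr":[[0,0,0],[0,0,0],[0,0,0],[0,0,0]],"travel":[[-0.003,0,0],[-0.008,0,0],[-0.013,0,0],[-0.015,0,0]],"hand":[0,0,0,0]}'
```

```text
clock: 10.68
eef_pos: [0.4683, 0.0384, 0.0654]
tool_rot: [-0.008, 1.0, 0.0, 0.0]
ft_force: [-0.5, -0.1, 3.7]
grip_width: -0.0
```

```bash
python3 -m crank '{"dr":[[0,0,0],[0,0,0],[0,0,0]],"travel":[[-0.004,0,0],[-0.008,0,0],[-0.012,0,0]],"hand":[0,0,0]}'
```

```text
clock: 11.05
eef_pos: [0.4799, 0.0386, 0.0653]
tool_rot: [-0.008, 1.0, 0.0, 0.0]
ft_force: [-0.4, -0.2, 4.7]
grip_width: -0.0003
```

```bash
python3 -m crank '{"dr":[[0,0,0],[0,0,0],[0,0,0],[0,0,0]],"travel":[[-0.005,0,0],[-0.01,0,0],[-0.015,0,0],[-0.02,0,0]],"hand":[0,0,0,0]}'
```

```text
clock: 11.55
eef_pos: [0.5, 0.0389, 0.0653]
tool_rot: [-0.008, 1.0, -0.0, 0.0]
ft_force: [-1.0, -0.0, 4.4]
grip_width: 0.0001
```

```bash
python3 -m crank '{"dr":[[0,0,0],[0,0,0],[0,0,0],[0,0,0],[0,0,0]],"travel":[[-0.005,0,0],[-0.01,0,0],[-0.015,0,0],[-0.02,0,0],[-0.023,0,0]],"hand":[0,0,0,0,0]}'; python3 look.py d wrist
python3 - <<'E'
import cv2,numpy as np
a=cv2.imread("pics/dwrist.png")[60:360,130:430]
cv2.imwrite("pics/dc.png",cv2.resize(a,(600,600)))
E
```

```text
clock: 12.18
eef_pos: [0.523, 0.0393, 0.0653]
tool_rot: [-0.008, 1.0, 0.0, 0.0]
ft_force: [-0.2, -0.9, 5.1]
grip_width: 0.0001
12.175 [0.523  0.0393 0.0653] [-0.18 -0.9   5.11]
```

View pics/dc.png

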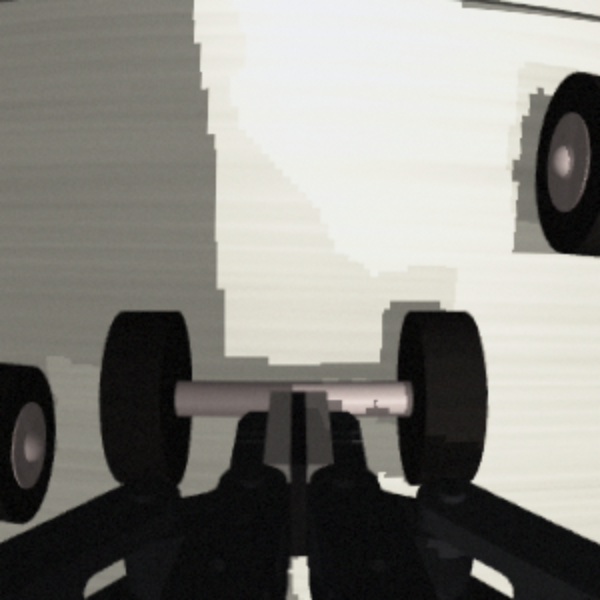

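```bash
python3 -m crank '{"dr":[[0,0,0],[0,0,0],[0,0,0],[0,0,0],[0,0,0],[0,0,0]],"travel":[[-0.005,0,0],[-0.01,0,0],[-0.015,0,0],[-0.018,0,0],[-0.02,0,0],[-0.02,0,0]],"hand":[0,0,0,0,0,0]}'
```

```text
clock: 12.98
eef_pos: [0.5427, 0.0396, 0.0653]
tool_rot: [-0.008, 1.0, 0.0, 0.0]
ft_force: [0.4, 0.3, 5.0]
grip_width: -0.0001
```

```bash
python3 -m crank '{"dr":[[0,0,0],[0,0,0],[0,0,0],[0,0,0.064],[0,0,0.064],[0,0,0.064],[0,0,0.064],[0,0,0.064],[0,0,0.064],[0,0,0.064]],"travel":[[0,0,-0.003],[0,0,-0.03],[0,0,-0.055],[0.03,0.035,-0.055],[0.06,0.07,-0.055],[0.0894,0.1063,-0.055],[0.0894,0.1063,-0.02],[0.0894,0.1063,-0.006],[0.0894,0.1063,-0.003],[0.0894,0.1063,-0.003]],"hand":[0,0,0,0,0,0,0,0,0,0]}';python3 look.py e wrist scene
python3 - <<'E'
import cv2,numpy as np
a=cv2.imread("pics/ewrist.png")[60:360,130:430];b=cv2.imread("pics/escene.png")[130:290,200:390]
cv2.imwrite("pics/ec.png",np.hstack([cv2.resize(a,(400,400)),cv2.resize(b,(400,400),interpolation=cv2.INTER_CUBIC)]))
E
```

```text
clock: 14.22
eef_pos: [0.4519, 0.144, 0.0685]
tool_rot: [0.024, 1.0, -0.0, -0.0]
ft_force: [-0.6, 0.3, -0.1]
grip_width: -0.0
14.275 [0.4523 0.1442 0.0688] [-0.02 -0.44 -0.18]
```

View pics/ec.png

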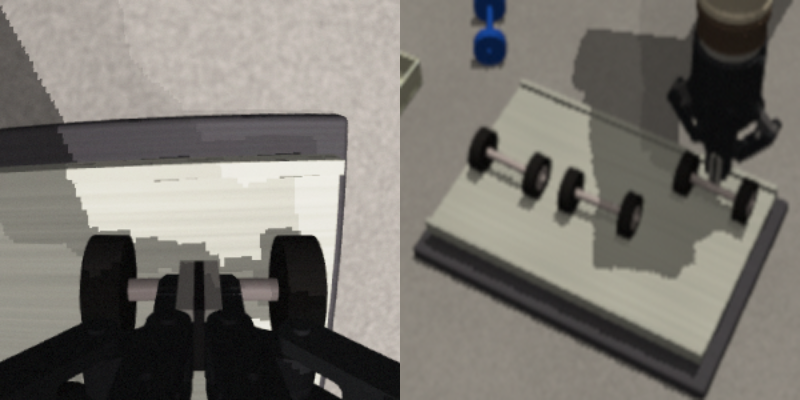

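R and M are both standing past the middle. The finger is now over L's axle, centred.

```bash
python3 -m crank '{"dr":[[0,0,0],[0,0,0],[0,0,0],[0,0,0]],"travel":[[0,0,0.001],[0,0,0.002],[0,0,0.003],[0,0,0.003]],"hand":[0,0,0,0]}'
```

```text
clock: 14.82
eef_pos: [0.4514, 0.1444, 0.0652]
tool_rot: [0.024, 1.0, -0.0, -0.0]
ft_force: [0.1, -0.3, 0.3]
grip_width: -0.0002
```

```bash
python3 -m crank '{"dr":[[0,0,0],[0,0,0],[0,0,0]],"travel":[[0,0,0.0005],[0,0,0.001],[0,0,0.001]],"hand":[0,0,0]}'
```

```text
clock: 15.2
eef_pos: [0.4515, 0.1445, 0.0644]
tool_rot: [0.024, 1.0, 0.0, 0.0]
ft_force: [0.2, -0.0, 0.8]
grip_width: -0.0001
```

```bash
python3 -m crank '{"dr":[[0,0,0],[0,0,0],[0,0,0]],"travel":[[0,0,0.0005],[0,0,0.001],[0,0,0.001]],"hand":[0,0,0]}'
```

```text
clock: 15.58
eef_pos: [0.4519, 0.1445, 0.0636]
tool_rot: [0.024, 1.0, 0.0, 0.0]
ft_force: [0.2, -0.4, 3.7]
grip_width: -0.0002
```

```bash
python3 -m crank '{"dr":[[0,0,0],[0,0,0],[0,0,0],[0,0,0]],"travel":[[-0.003,0,0.0003],[-0.008,0,0.0002],[-0.013,0,0.0001],[-0.015,0,0]],"hand":[0,0,0,0]}'
```

```text
clock: 16.08
eef_pos: [0.4671, 0.1437, 0.0635]
tool_rot: [0.024, 1.0, 0.0, 0.0]
ft_force: [0.1, 0.2, 5.0]
grip_width: 0.0
```

```bash
python3 -m crank '{"dr":[[0,0,0],[0,0,0],[0,0,0]],"travel":[[-0.004,0,-0.0002],[-0.008,0,-0.0004],[-0.012,0,-0.0007]],"hand":[0,0,0]}'
```

```text
clock: 16.45
eef_pos: [0.4788, 0.1431, 0.0641]
tool_rot: [0.024, 1.0, 0.0, 0.0]
ft_force: [-1.5, -0.2, 5.7]
grip_width: -0.0
```

```bash
python3 -m crank '{"dr":[[0,0,0],[0,0,0],[0,0,0]],"travel":[[-0.004,0,-0.0004],[-0.008,0,-0.0007],[-0.012,0,-0.001]],"hand":[0,0,0]}'
```

```text
clock: 16.82
eef_pos: [0.4907, 0.1425, 0.0651]
tool_rot: [0.024, 1.0, 0.0, -0.0]
ft_force: [-0.8, 0.0, 5.6]
grip_width: -0.0002
```

```bash
python3 -m crank '{"dr":[[0,0,0],[0,0,0],[0,0,0]],"travel":[[-0.004,0,-0.0004],[-0.008,0,-0.0007],[-0.012,0,-0.001]],"hand":[0,0,0]}'
```

```text
clock: 17.2
eef_pos: [0.5027, 0.142, 0.0661]
tool_rot: [0.024, 1.0, 0.0, 0.0]
ft_force: [-0.6, -1.4, 5.7]
grip_width: 0.0001
```

```bash
python3 -m crank '{"dr":[[0,0,0],[0,0,0],[0,0,0],[0,0,0]],"travel":[[-0.004,0,-0.0003],[-0.008,0,-0.0006],[-0.012,0,-0.0008],[-0.016,0,-0.001]],"hand":[0,0,0,0]}'
```

```text
clock: 17.7
eef_pos: [0.5188, 0.1412, 0.0671]
tool_rot: [0.024, 1.0, 0.0, 0.0]
ft_force: [-0.6, 0.1, 5.4]
grip_width: -0.0
```

```bash
python3 -m crank '{"dr":[[0,0,0],[0,0,0],[0,0,0],[0,0,0],[0,0,0],[0,0,0]],"travel":[[-0.005,0,-0.0002],[-0.01,0,-0.0003],[-0.015,0,-0.0004],[-0.019,0,-0.0004],[-0.021,0,-0.0003],[-0.021,0,-0.0003]],"hand":[0,0,0,0,0,0]}'; python3 look.py f wrist
python3 - <<'E'
import cv2
a=cv2.imread("pics/fwrist.png")[60:360,130:430]
cv2.imwrite("pics/fc.png",cv2.resize(a,(600,600)))
E
```

```text
clock: 18.45
eef_pos: [0.5399, 0.1402, 0.0674]
tool_rot: [0.024, 1.0, 0.0, 0.0]
ft_force: [0.8, -0.3, 4.8]
grip_width: -0.0001
18.45 [0.5399 0.1402 0.0674] [ 0.82 -0.31  4.76]
```

View pics/fc.png

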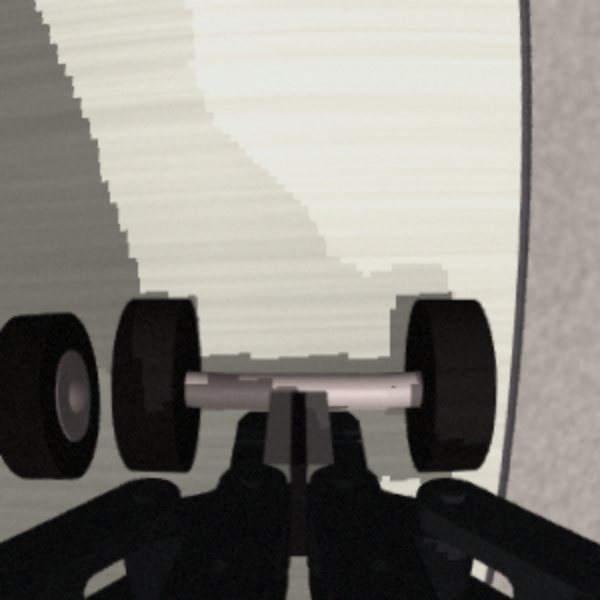

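L lifted the finger about 4 mm (0.0636 to 0.0674 at 5 N), while R and M stayed flat. The axle now runs from (225,254) to (340,254).

Run:
```python
import pickle; from h import *
c,o=pickle.load(open("pics/fwrist.pkl","rb"))
A=wpx2w(c,o,130+188/2,60+391/2,.061);B=wpx2w(c,o,130+421/2,60+388/2,.061)
print(A.round(4),B.round(4),np.linalg.norm(A-B),((A+B)/2).round(4))
print(o["joint_pos"].round(3))
```

```text
[0.5317 0.1133 0.061 ] [0.5337 0.1716 0.061 ] 0.058277472706040195 [0.5327 0.1424 0.061 ]
[ 0.254  0.475 -0.104  0.992 -0.     0.302]
```

```bash
python3 -m crank '{"dr":[[0,0,0],[0,0,0],[0,0,-0.17],[0,0,-0.35],[0,0,-0.53],[0,0,-0.71],[0,0,-0.89],[0,0,-1.07],[0,0,-1.25],[0,0,-1.43]],"travel":[[0,0,-0.003],[0,0,-0.03],[0,0,-0.05],[0.0073,0.001,-0.05],[0.0073,0.001,-0.05],[0.0073,0.001,-0.05],[0.0073,0.001,-0.05],[0.0073,0.001,-0.05],[0.0073,0.001,-0.05],[0.0073,0.001,-0.05]],"hand":[0,0,0,0.01,0.02,0.03,0.04,0.04,0.04,0.04]}'
python3 -m crank '{"dr":[[0,0,-0.14],[0,0,-0.14]],"travel":[[0,0,0],[0,0,0]],"hand":[0.04,0.04]}'
python3 look.py g wrist top
python3 - <<'E'
import cv2,numpy as np
a=cv2.imread("pics/gwrist.png")[100:400,130:430];b=cv2.imread("pics/gtop.png")[165:275,190:345]
cv2.imwrite("pics/gc.png",np.hstack([cv2.resize(a,(450,450)),cv2.resize(b,(350,450),interpolation=cv2.INTER_CUBIC)]))
E
```

```text
clock: 19.75
eef_pos: [0.5312, 0.1415, 0.1163]
tool_rot: [-0.64, 0.769, 0.001, -0.001]
ft_force: [-1.0, 0.8, -0.1]
grip_width: 0.0399
clock: 20.0
eef_pos: [0.5314, 0.1415, 0.1165]
tool_rot: [-0.689, 0.725, 0.001, -0.001]
ft_force: [-0.2, -0.2, -0.1]
grip_width: 0.0398
20.05 [0.5315 0.1415 0.1166] [ 0.52  0.14 -0.47]
```

View pics/gc.png

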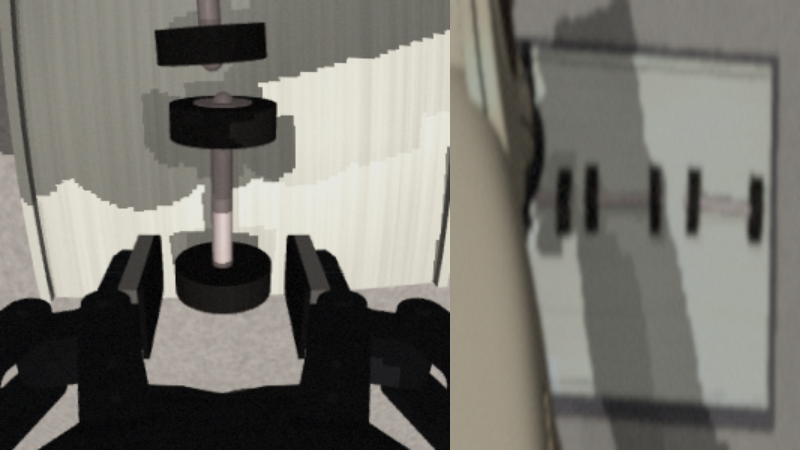

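Run:
```python
import pickle; from h import *
c,o=pickle.load(open("pics/gwrist.pkl","rb"))
print(wpx2w(c,o,130+222/1.5,100+100/1.5,.062).round(4),wpx2w(c,o,130+222/1.5,100+262/1.5,.062).round(4))
```

```text
[0.5296 0.0979 0.062 ] [0.5334 0.1704 0.062 ]
```

```bash
python3 -m crank '{"dr":[[0,0,0],[0,0,0],[0,0,0],[0,0,0],[0,0,0],[0,0,0],[0,0,0],[0,0,0]],"travel":[[0,0,0.03],[0,0,0.06],[0,0,0.068],[0,0,0.068],[0,0,0.068],[0,0,0.068],[0,0,0.068],[0,0,0.068]],"hand":[0.04,0.04,0.04,0.03,0,0,0,0]}'; python3 look.py h0 wrist scene
python3 - <<'E'
import cv2,numpy as np
a=cv2.imread("pics/h0wrist.png")[100:400,130:430];b=cv2.imread("pics/h0scene.png")[130:290,230:390]
cv2.imwrite("pics/h0c.png",np.hstack([cv2.resize(a,(400,400)),cv2.resize(b,(400,400),interpolation=cv2.INTER_CUBIC)]))
E
```

```text
clock: 21.1
eef_pos: [0.5331, 0.1419, 0.0502]
tool_rot: [-0.69, 0.724, -0.001, 0.001]
ft_force: [0.2, 0.6, 2.8]
grip_width: 0.006
21.15 [0.5331 0.1419 0.0502] [1.69 0.68 4.02]
```

View pics/h0c.png

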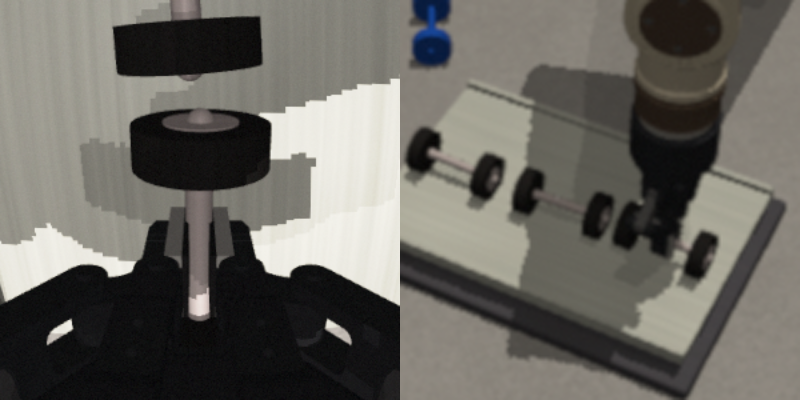

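```bash
python3 -m crank '{"dr":[[0,0,0],[0,0,0],[0,0,0],[0,0,0],[0,0,0]],"travel":[[0,0,-0.005],[0,0,-0.015],[0,0,-0.035],[0,0,-0.07],[0,0,-0.07]],"hand":[0,0,0,0,0]}'; python3 look.py i wrist scene
python3 - <<'E'
import cv2,numpy as np
a=cv2.imread("pics/iwrist.png")[100:400,130:430];b=cv2.imread("pics/iscene.png")[130:290,230:390]
cv2.imwrite("pics/ic.png",np.hstack([cv2.resize(a,(400,400)),cv2.resize(b,(400,400),interpolation=cv2.INTER_CUBIC)]))
E
```

```text
clock: 21.82
eef_pos: [0.5342, 0.1421, 0.1224]
tool_rot: [-0.69, 0.724, -0.001, 0.003]
ft_force: [0.5, -0.4, -2.0]
grip_width: 0.0065
21.875 [0.5329 0.1418 0.1206] [-0.3   0.58 -2.23]
```

View pics/ic.png

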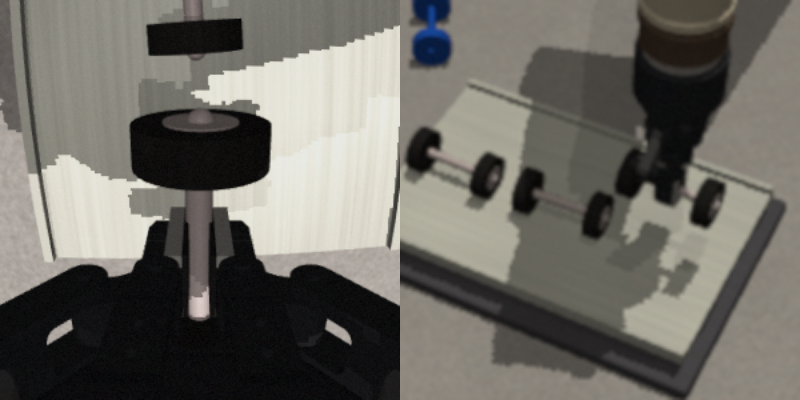

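```bash
python3 -m crank '{"dr":[[0,0,0],[0,0,0],[0,0,0],[0,0,0],[0,0,0],[0,0,0],[0,0,0],[0,0,0],[0,0,0],[0,0,0]],"travel":[[0.03,0,-0.005],[0.085,0.001,-0.01],[0.145,0.002,-0.01],[0.205,0.003,-0.01],[0.265,0.005,-0.01],[0.325,0.006,-0.01],[0.385,0.007,-0.01],[0.44,0.008,-0.01],[0.481,0.0086,-0.01],[0.481,0.0086,-0.01]],"hand":[0,0,0,0,0,0,0,0,0,0]}'; python3 look.py j wrist top
python3 - <<'E'
import cv2,numpy as np
a=cv2.imread("pics/jwrist.png");b=cv2.imread("pics/jtop.png")[160:280,190:450]
cv2.imwrite("pics/jc.png",np.vstack([cv2.resize(a,(400,300)),cv2.resize(b,(400,185),interpolation=cv2.INTER_CUBIC)]))
E
```

```text
clock: 23.18
eef_pos: [0.4984, -0.3409, 0.1271]
tool_rot: [-0.688, 0.726, 0.001, -0.001]
ft_force: [-0.5, 1.1, -1.2]
grip_width: 0.007
23.225 [ 0.4987 -0.339   0.1272] [ 0.74  0.18 -0.55]
```

View pics/jc.png

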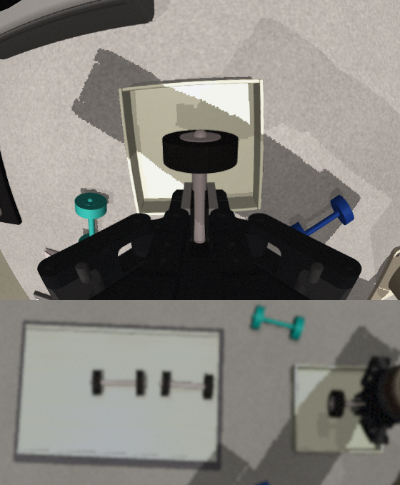

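Run:
```python
import pickle; from h import *
c,o=pickle.load(open("pics/jwrist.pkl","rb"))
P=[wpx2w(c,o,u*1.4,v*1.4,.035) for u,v in ((122,88),(262,81),(259,208),(137,213))]
print(np.round(P,3),np.mean(P,0).round(3),o["eef_pos"].round(3))
```

```text
[[ 0.573 -0.417  0.035]
 [ 0.431 -0.415  0.035]
 [ 0.431 -0.271  0.035]
 [ 0.576 -0.272  0.035]] [ 0.503 -0.344  0.035] [ 0.498 -0.341  0.127]
```

```bash
python3 -m crank '{"dr":[[0,0,0],[0,0,0],[0,0,0],[0,0,0],[0,0,0],[0,0,0],[0,0,0]],"travel":[[0.001,-0.003,0.03],[0.002,-0.003,0.07],[0.002,-0.003,0.095],[0.002,-0.003,0.105],[0.002,-0.003,0.108],[0.002,-0.003,0.110],[0.002,-0.003,0.110]],"hand":[0,0,0,0,0,0,0]}'
```

```text
clock: 24.15
eef_pos: [0.5037, -0.3409, 0.0203]
tool_rot: [-0.69, 0.724, -0.001, 0.0]
ft_force: [0.3, 0.7, -0.5]
grip_width: 0.0065
```

```bash
python3 -m crank '{"dr":[[0,0,0],[0,0,0],[0,0,0],[0,0,0]],"travel":[[0,0,0.002],[0,0,0.003],[0,0,0.004],[0,0,0.004]],"hand":[0,0,0,0]}'
```

```text
clock: 24.65
eef_pos: [0.5029, -0.3406, 0.0152]
tool_rot: [-0.69, 0.724, 0.0, -0.0]
ft_force: [-0.8, 0.4, -1.1]
grip_width: 0.0065
```

```bash
python3 -m crank '{"dr":[[0,0,0],[0,0,0],[0,0,0]],"travel":[[0,0,0.001],[0,0,0.002],[0,0,0.002]],"hand":[0,0,0]}'
```

```text
clock: 25.02
eef_pos: [0.5033, -0.3407, 0.0147]
tool_rot: [-0.69, 0.724, -0.0, 0.0]
ft_force: [-1.4, 1.0, 5.9]
grip_width: 0.0065
```

```bash
python3 -m crank '{"dr":[[0,0,0],[0,0,0],[0,0,0],[0,0,0],[0,0,0],[0,0,0],[0,0,0],[0,0,0],[0,0,0]],"travel":[[0,0,-0.001],[0,0,-0.001],[0,0,-0.001],[0,0,-0.001],[0,0,-0.01],[0,0,-0.04],[0,0,-0.1],[0,0,-0.16],[0,0,-0.16]],"hand":[0.015,0.03,0.04,0.04,0.04,0.04,0.04,0.04,0.04]}'; python3 look.py k wrist scene
```

```text
clock: 26.15
eef_pos: [0.5065, -0.3429, 0.1809]
tool_rot: [-0.69, 0.724, -0.007, 0.001]
ft_force: [0.4, 0.2, -0.1]
grip_width: 0.0401
26.2 [ 0.5048 -0.3418  0.1773] [ 0.25  0.72 -0.21]
```

View pics/kscene.png

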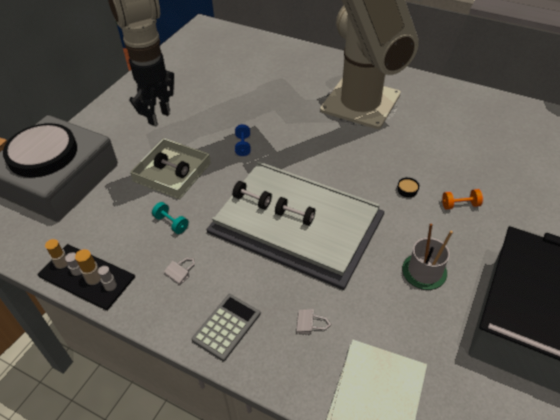

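View pics/kwrist.png

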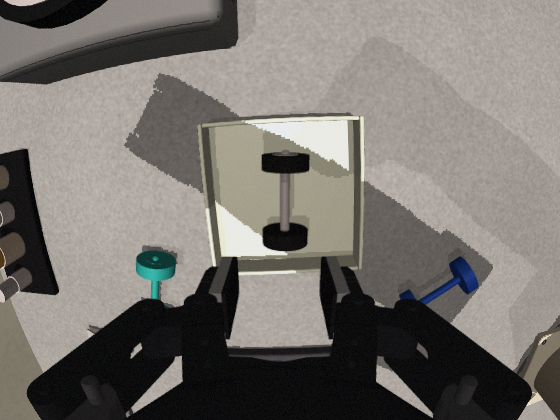

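The reject lies in the tray, and the arm is clear. I'll check R and M against the middle of the plate.

```bash
python3 look.py l top
python3 - <<'E'
import cv2
a=cv2.imread("pics/ltop.png")[165:275,190:345]; cv2.imwrite("pics/lc.png",cv2.resize(a,None,fx=5,fy=5,interpolation=cv2.INTER_CUBIC))
E
```

```text
26.25 [ 0.5035 -0.3409  0.1747] [-0.9  -0.22 -0.33]
```

View pics/lc.png

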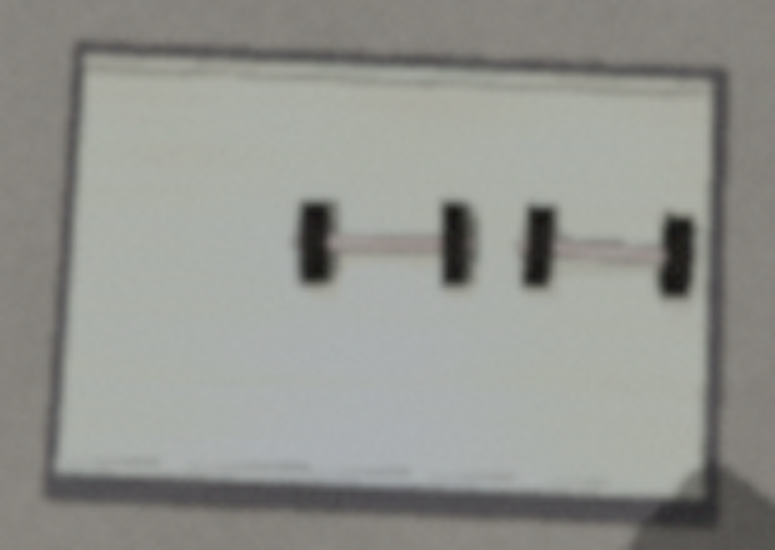

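View pics/ltop.png

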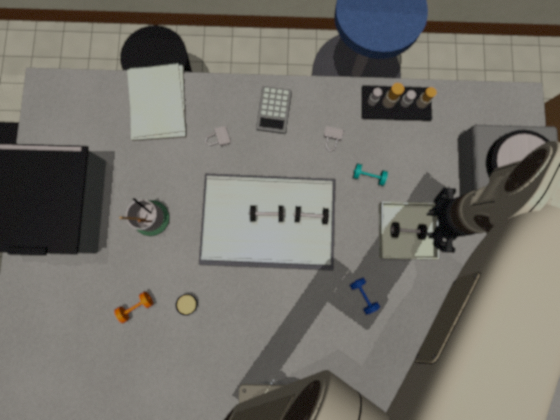

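Run:
```python
import pickle; from h import *
c,o=pickle.load(open("pics/ltop.pkl","rb"))
f=lambda u,v,z:px2w(c,190+u/5,165+v/5,z)
for a in ((386,243),(607,251)): print(f(*a,.064).round(4))
from workcell import job; print(job.job_done())
```

```text
[0.5317 0.0379 0.064 ]
[ 0.5307 -0.0762  0.064 ]
the job is handed in; nothing more can be done
None
```

The job is handed in: the bowed roller is in the white tray, and the two true ones stand on the far half of the plate.

- **Rolling test:** I rolled all three in turn, right, middle, then left, with the shut fingertips on the middle of the axle. The reported force was about 4 to 6 N throughout, as read at the end of each move. The right and middle rollers kept the finger level at about 65.2 mm. The left one started about 2 mm lower and lifted the finger about 4 mm, so I picked it as the bowed one.
- **Tray:** I gripped the left roller by its axle, set it down in the middle of the tray and backed the arm away. The last pictures show it lying inside.
- **True rollers:** In the last top view they are at x ≈ 0.532 and 0.531 m. The plate's middle is at about 0.52 m, give or take 2 mm, so they are roughly 10 mm past it.
- **Other objects:** The cup, clips, pot and coloured look-alikes appear unmoved in the last top view. I compared that by eye, not by measuring.
- **Disagreement:** The gripper read 6 to 7 mm on the 9 mm axle. I did not find out why, but the hold stayed firm through lift and placing.
- **Time:** The robot clock read about 26 s at hand-in, against the 62 s limit.

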